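# Load the roller shuttle and index it into its ball detent

## Robot

A 7-joint arm with a two-finger parallel gripper is mounted at the origin on a cart in front of the work surface, level with it; the furniture and walls round the work are solid. World frame = base frame: x ahead of the robot, y to its left, z up, the work surface at z = 0. Lengths are in mm, angles in rad, forces in N, time in s.
With the tool pointing down it reaches from about 400 to 850 mm from the base axis. Payload 4.4 kg.
Tool frame: the origin (TCP) lies at the centre of the arm's flange, where the gripper is bolted on; the fingertips stand 199 mm ahead of it and the grasp point (between the pads) lies 180 mm ahead of it; z points along the fingers, y is the line along which they close (so a half turn about z gives the same grasp; the last joint's range is limited). The gripper opens to 94 mm and grips with 3 to 60 N. Pads are 16 mm wide; open, the fingers measure 119 mm over their backs; the gripper's body (75 mm by 177 mm) begins 78 mm behind the grasp point.
Start: joints at [-1.234, 0.628, 0.038, 1.517, -0.027, 0.996, -0.02], TCP at [254.781, 597.999, 404.678] pointing down, gripper open.
Joint ranges: [-3.06, 3.06], [-0.37, 2.12], [-1.25, 1.32], [0.18, 2.47], [-1.1, 4.24], [0.23, 1.98], [-2.94, 2.94]. Speed limits (rad/s): [2.57, 2.57, 3.14, 3.14, 3.14, 3.14, 3.14].

## Interface

Orientations are given as a unit quaternion [x, y, z, w].
In Python, from rig import env gives the robot as it stands.
- The arm moves only by the tool play_rows, never from a script. Its argument "plan" is a list of rows, each an object of numbers: "dx", "dy", "dz": the shift along the world's x, y, z in m; "rx", "ry", "rz": the turn, a rotation vector about the world's x, y, z in rad; "fingers": the opening, from 0 (shut) to 1 (fully open). In form: [{"dx": .., "dy": .., "dz": .., "rx": .., "ry": .., "rz": .., "fingers": ..}, ...]. A call has 1 to 8 rows; each row is the pose to reach, as a shift and turn from the pose commanded when the call began; what a row does not reach only later rows make up. A row lasts 1/12 s, in which the tool goes at most 41.7 mm and 7.16 degrees, less where a joint would pass 70% of its speed; a pose out of reach is approached as far as the arm can. A call with a gripper value outside its range is refused whole. The fingers move at their own pace and stop on an object; "force" is the grip in N (left out, the last holds). Time passes only in rows, so rows that repeat a pose let the fingers close. It gives the time, the measured TCP pose, the force, the opening and the grip force at its end, in the units of the state.
- env.observe(): the state, without advancing time (a new reading comes with each control period).
- env.snapshot(name): name is "side" or "top"; returns (picture, depth): 480x640x3 uint8, red, green, blue; 480x640 float32, mm along the optical axis (not along the pixel's ray), 0 where there is no reading.
- env.camera_params(name): a dict with "fovy" (degrees; the focal length in pixels is half the picture's height over the tangent of half this angle, whatever the lens; pixels are square), "cx", "cy" (the principal point, pixels), "extrinsics" (4x4, takes a point from world to camera coordinates). Camera axes: x right, y down, z forward; pixel columns grow to the right and rows downward; lengths in mm; the calibration is good to about 2 mm. A picture is of the moment at which its call begins. camera_params takes no time and is no camera call.
- env.close_job(): hands the job in; it is judged then, once.
The state is a dict: "t": time; "joint_positions": joint angles; "qvel": joint speeds; "effort": joint torques, N m; "tool_pos": TCP position; "eef_rot": TCP orientation; "contact_force": force on the tool from outside, world axes, zero at the start; "ft_torque": the same for the moment, N m; "finger_gap": finger opening in mm; "gripper_force": force on a finger pad.
Only numpy, scipy, OpenCV 4.12 (cv2) and the standard library are available. Lean on these libraries where they do the work, as an engineer would, in place of code of your own. Each camera call takes 0.05 s, during which the arm holds its last target. There are 200 camera calls.

## Task

Stand the two loose steel rollers upright in the two round wells of the shuttle, one in each well, seated on the bottom, and let go of them. Then take the shuttle by its grip post and slide it along its rail, away from the loading end, until you feel the spring ball click into the notch in its flank. Finish while still gripping the post, holding the shuttle still in the notch, and leave the tape measure, the jar and the pliers where they are.

Things in the scene. Friction and masses are not known exactly. Their poses are not given: they have to be found in the camera images.
- roller_1_center (a point): plain steel bearing roller, an upright cylinder 22 mm in diameter and 45 mm long, 0.12 kg, standing loose on the bench; this point is its centre, half-way up (22.5 mm above the bench at the start), z along its length
- roller_2_center (a point): the second roller, same as the first
- well_a (a point): centre of the floor of the well farther from the grip post: a round blind well 26 mm in diameter, 16 mm deep, chamfered mouth, in the top deck of the shuttle (a steel block 60 mm wide, 180 mm long, its deck 46 mm above the bench; well floors 30 mm above the bench, so a seated roller has its centre 52.5 mm and its top 75 mm above the bench). z is up; y is the direction in which the shuttle slides away from the loading end (joint value growing)
- well_b (a point): centre of the floor of the well nearer the grip post, same well, 55 mm from well_a along +y; same axes
- post (a point): the shuttle's grip post: an upright dark round steel post 18 mm in diameter, standing on the deck 60 mm from well_b and 115 mm from well_a along +y. The point is on its axis, 72 mm above the bench; the post's top is at 94 mm; below 54 mm it widens to a 28 mm foot. Same axes; it moves with the shuttle
- shuttle (a joint): travel of the shuttle along its fixed rail, m: 0 at the loading end, 0.12 at the far stop; it starts between 0 and 0.02, and y of the post's frame points the way it grows. It drags with about 3 to 5 N and stays where it is left. Its notch (12 mm wide, in the flank facing -x of the post's frame) meets the spring ball at a travel somewhere between 0.06 and 0.10, different every time, where the clamped plunger block with the brass sleeve stands beside the rail
- detent_ball (a joint): how far the 14 mm spring ball stands out of its plunger towards the shuttle, m: about 0 while it runs on the plain flank, about 0.003 when fully dropped in the notch (45 degree sides), less by 1 mm for each mm that the shuttle is off centre. Within about 5 mm of the centre the ball takes over the drag and pulls the shuttle on into the notch (a change of 2 to 5 N); pushing on out of the notch takes about 12 to 20 N
- tape_measure: yellow and black tape measure, 41x85x66 mm, bystander behind the rail; origin at its underside
- cream_jar: cream plastic jar with a yellow and black lid, 60 mm in diameter, 76 mm tall, bystander behind the rail; origin at its underside
- pliers: blue-handled pliers, 180 mm long, 15 mm thick, lying flat on the bench behind the loose rollers, bystander; origin at their underside
Mind the look-alikes: they are no part of the job. What is shaped like the part that bears roller_2_center but blue is not meant.

How it is judged (in metres and radians):
On the way, in this order (a step that is already met when the one before it is completed fails the run):
1. both rollers stand seated in the wells, one in each, released (((horizontal distance between roller_1_center and well_a below 0.006 m and z of roller_1_center in the frame of well_a below 0.026 m and angle between each of roller_1_center, roller_2_center's own z axis and vertical below 0.12 rad and contact force between the fingers and roller_1 below 0.3 N and horizontal distance between roller_2_center and well_b below 0.006 m and z of roller_2_center in the frame of well_b below 0.026 m and contact force between the fingers and roller_2 below 0.3 N) or (horizontal distance between roller_1_center and well_b below 0.006 m and z of roller_1_center in the frame of well_b below 0.026 m and angle between each of roller_1_center, roller_2_center's own z axis and vertical below 0.12 rad and contact force between the fingers and roller_1 below 0.3 N and horizontal distance between roller_2_center and well_a below 0.006 m and z of roller_2_center in the frame of well_a below 0.026 m and contact force between the fingers and roller_2 below 0.3 N))), for 0.2 s.
2. the shuttle, gripped, stands with the ball in its notch (value of joint detent_ball above 0.0015 m and value of joint shuttle above 0.055 m and contact force between the fingers and shuttle above 3 N and velocity of joint shuttle between -0.01 and 0.01 m/s), for 0.3 s.
At the end, for the whole second after the job is handed in: the ball is at least 1.5 mm into the notch (shuttle centred to about 1.6 mm), the shuttle is at rest (under 10 mm/s) and still gripped (over 3 N), and the rollers stand (tilt under 0.12 rad) in separate wells, untouched, within 6 mm sideways and 3.5 mm of the floor (all of step 2 and ((horizontal distance between roller_1_center and well_a below 0.006 m and z of roller_1_center in the frame of well_a below 0.026 m and angle between each of roller_1_center, roller_2_center's own z axis and vertical below 0.12 rad and contact force between the fingers and roller_1 below 0.3 N and horizontal distance between roller_2_center and well_b below 0.006 m and z of roller_2_center in the frame of well_b below 0.026 m and contact force between the fingers and roller_2 below 0.3 N) or (horizontal distance between roller_1_center and well_b below 0.006 m and z of roller_1_center in the frame of well_b below 0.026 m and angle between each of roller_1_center, roller_2_center's own z axis and vertical below 0.12 rad and contact force between the fingers and roller_1 below 0.3 N and horizontal distance between roller_2_center and well_a below 0.006 m and z of roller_2_center in the frame of well_a below 0.026 m and contact force between the fingers and roller_2 below 0.3 N))); the arm keeps its last pose, push and grip.
It fails at once if the tape measure is disturbed (moved more than 20 mm) (distance of tape_measure from where it was at the start of the episode above 0.02 m).
It fails at once if the jar is disturbed (moved more than 20 mm) (distance of cream_jar from where it was at the start of the episode above 0.02 m).
It fails at once if the pliers is disturbed (moved more than 20 mm) (distance of pliers from where it was at the start of the episode above 0.02 m).
It also fails if it takes over 69 s, if anything falls off the work surface, if the arm or the gripper's body presses on something with over 40 N, if the wrist force passes 120 N, or if a joint passes its speed limit or range.

## Working session

There is one attempt and no reset: what is moved stays moved. The work goes in short steps, Python scripts to look and compute and a tool call to move; the robot and the scene stay as the last step left them, time stands still between calls to the robot, and variables do not carry over. Pictures are saved under pics/ and viewed, at most 10 in all, crops included, and the job is handed in when it is done.

Besides the shell and the picture viewer there is one more tool, called after "Call:" by a JSON object that holds its "name" and its "arguments", one argument or row to a line. play_rows: Moves the arm, as the interface text tells. Its arguments: {"type":"object","properties":{"plan":{"type":"array"},"force":{"type":"number"}},"required":["plan"]}

```bash
mkdir -p pics; ls; cat > h.py <<'E'
from rig import env
import numpy as np, cv2
def P(name):
    c=env.camera_params(name); return 240/np.tan(np.radians(c['fovy'])/2),c['cx'],c['cy'],np.array(c['extrinsics'])
def snap(name):
    a,d=env.snapshot(name); np.savez(f'/tmp/{name}.npz',a=a,d=d); return a,d
def cloud(name,d):
    f,cx,cy,E=P(name); v,u=np.mgrid[:480,:640]
    p=np.stack([(u-cx)/f*d,(v-cy)/f*d,d],-1)
    return (p-E[:3,3])@E[:3,:3]
def save(n,a,box=None,k=1):
    if box: x0,y0,x1,y1=box; a=a[y0:y1,x0:x1]
    cv2.imwrite('pics/'+n,cv2.resize(a[:,:,::-1],None,fx=k,fy=k,interpolation=cv2.INTER_CUBIC))
E
python3 - <<'E'
from h import *
o=env.observe();print({k:np.round(v,3).tolist() for k,v in o.items()})
for n in('top','side'):
    a,d=snap(n);save(n+'0.png',a);f,cx,cy,E=P(n);print(n,f,cx,cy,np.round(E,3).tolist(),(-E[:3,:3].T@E[:3,3]).round())
E
```

```text
pics
{'t': 0.0, 'joint_positions': [-1.234, 0.629, 0.038, 1.518, -0.027, 0.996, -0.02], 'qvel': [0.001, 0.0, 0.0, -0.0, 0.001, 0.001, 0.001], 'effort': [0.0, -54.972, 1.143, -18.664, -0.052, 0.024, 0.0], 'tool_pos': [254.624, 597.735, 403.771], 'eef_rot': [0.2, 0.98, -0.001, -0.0], 'contact_force': [-0.329, -0.58, 0.972], 'ft_torque': [-0.023, 0.028, -0.027], 'gripper_force': 0.0, 'finger_gap': 94.274}
top 598.9258824067833 325.26133024409455 244.0250942994557 [[-0.024, -1.0, 0.004, -103.861], [-0.989, 0.023, -0.147, 602.279], [0.147, -0.007, -0.989, 1056.156], [0.0, 0.0, 0.0, 1.0]] [ 438. -110. 1134.]
side 618.4580294781504 323.959303673062 231.79641478115292 [[0.948, -0.319, -0.006, -616.469], [-0.189, -0.545, -0.817, 122.769], [0.257, 0.775, -0.577, 1025.521], [0.0, 0.0, 0.0, 1.0]] [ 344. -925.  688.]
```

View pics/top0.png

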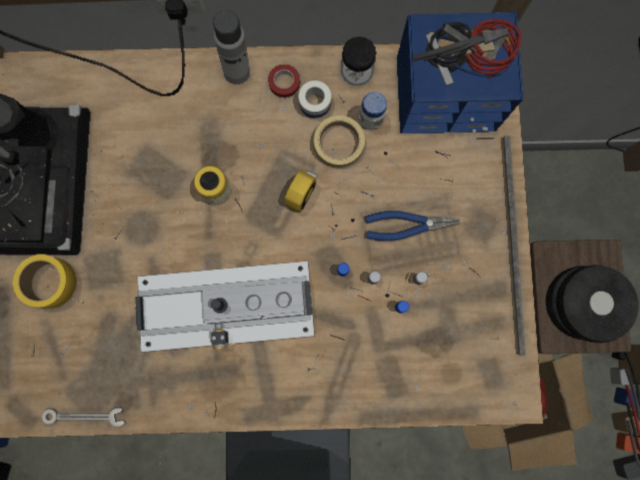

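View pics/side0.png

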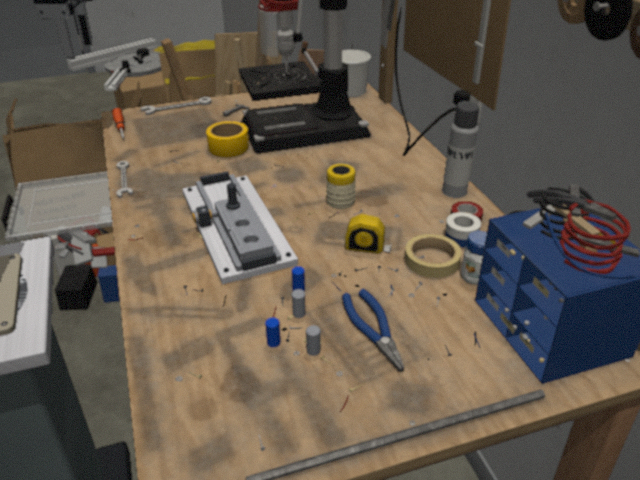

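Top picture: steel rollers at about (375,277) and (421,278); blue look-alikes at (343,269) and (402,307), which don't fit "plain steel". Post is at (219,305), wells at (253,302) and (284,299), so the shuttle slides left in the image (+y). I'll confirm in a crop.

```bash
python3 - <<'E'
from h import *
z=np.load('/tmp/top.npz');a,d=z['a'],z['d']
save('crop1.png',a,(200,250,440,350),3.3)
C=cloud('top',d)
for n,(u,v),h in[('r1',(375,277),45),('r2',(421,278),45),('blueA',(343,269),45),('blueB',(402,307),45),('post',(219,303),94),('deck',(268,301),46)]:
    p=C[v-12:v+13,u-12:u+13].reshape(-1,3)
    m=np.abs(p[:,2]-h)<6; q=p[m]; print(n,m.sum(),q.mean(0).round(1),((q.min(0)+q.max(0))/2).round(1),np.ptp(q,0).round(1))
s=np.load('/tmp/side.npz');S=cloud('side',s['d'])
for n,(u,v) in[('r1',(299,303)),('r2',(313,340)),('post',(232,190))]:
    p=S[v-18:v+19,u-12:u+13].reshape(-1,3);h=94 if n=='post' else 45
    m=np.abs(p[:,2]-h)<4;q=p[m];print('side',n,m.sum(),((q.min(0)+q.max(0))/2).round(1),np.ptp(q,0).round(1))
E
```

```text
r1 109 [ 537.1 -206.7   44.8] [ 537.6 -206.7   44.9] [20.8 20.6 11.1]
r2 112 [ 534.  -292.4   44.9] [ 534.  -292.    45.6] [20.4 20.7  9.7]
blueA 111 [ 553.5 -150.3   44.6] [ 553.9 -150.6   45. ] [20.8 20.5 10.6]
blueB 113 [ 481.7 -256.1   44.5] [ 482.1 -256.4   44.6] [20.1 21.9 10.3]
post 83 [491.4  74.4  94.1] [491.2  74.4  94.2] [15.7 16.4 11.2]
deck 538 [497.8 -12.4  46.1] [497.7 -12.   45.8] [44.4 44.2 10.6]
side r1 124 [ 536.9 -207.9   45.1] [21.7 21.9  7.7]
side r2 144 [ 534.5 -293.7   44.6] [21.6 22.4  7. ]
side post 52 [491.4  73.7  93.6] [17.4 18.9  7.1]
```

View pics/crop1.png

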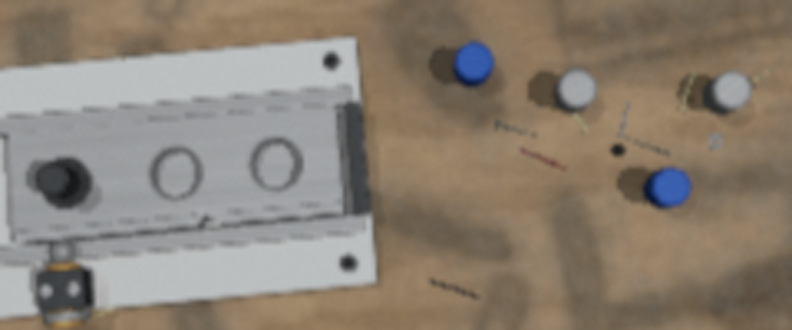

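The crop confirms it: steel rollers at crop (576,90) and (731,92), wells at (177,172) and (276,164), and the blue pieces are clearly separate. Now the wells and slide axis.

```bash
python3 - <<'E'
from h import *
for nm,px in(('top',[(253.6,302.1),(283.6,299.7)]),('side',[(249.5,225),(261,247)])):
    z=np.load(f'/tmp/{nm}.npz');C=cloud(nm,z['d']);f,cx,cy,E=P(nm)
    o=-E[:3,:3].T@E[:3,3]
    for u,v in px:
        r=E[:3,:3].T@np.array([(u-cx)/f,(v-cy)/f,1]); print(nm,'mouth',(o+r*(46-o[2])/r[2]).round(1))
    X,Y,Z=C[...,0],C[...,1],C[...,2]
    w=(abs(Z-30)<5)&(X>480)&(X<520)&(Y<45)&(Y>-60)
    for y0,y1 in((-15,45),(-60,-15)):
        q=C[w&(Y>y0)&(Y<y1)]
        if len(q):print(nm,'floor',len(q),((q.min(0)+q.max(0))/2).round(1),q.mean(0).round(1),np.ptp(q,0).round(1))
    k=(abs(Z-46)<2.5)&(X>450)&(X<540)&(Y<130)&(Y>-100)
    q=C[k][:,:2].astype(np.float32);b=cv2.minAreaRect(q);print('deck',len(q),b)
    k=(abs(Z-68)<14)&(X>470)&(X<510)&(Y<95)&(Y>50);q=C[k];print('shaft',len(q),((q.min(0)+q.max(0))/2).round(1),np.ptp(q,0).round(1))
z=np.load('/tmp/side.npz');save('crop2.png',z['a'],(180,160,330,360),3)
C=cloud('top',np.load('/tmp/top.npz')['d'])
# tall things near the rail
k=(C[...,2]>15)&(C[...,2]<150)&(C[...,0]>380)&(C[...,0]<780)&(C[...,1]<180)&(C[...,1]>-420)
n,l,st,_=cv2.connectedComponentsWithStats(k.astype(np.uint8))
for i in range(1,n):
    if st[i,4]>40: q=C[l==i];print(st[i,4],q.min(0).round(),q.max(0).round())
E
```

```text
top mouth [496.3  14.   46. ]
top mouth [499.3 -40.3  46. ]
top floor 152 [496.4  15.9  29.7] [496.3  16.1  30.1] [23.9 23.7  9.3]
top floor 157 [500.5 -39.2  30.2] [500.1 -39.2  30.4] [23.8 24.   9.1]
deck 2204 ((491.4706115722656, 14.753402709960938), (69.83722686767578, 180.23606872558594), 4.320657253265381)
shaft 44 [491.3  73.   67.2] [23.3 17.4 26.2]
side mouth [508.    2.9  46. ]
side mouth [511.7 -69.8  46. ]
side floor 25 [497.5  27.7  32.3] [497.6  27.9  32.6] [17.2  8.6  5.3]
side floor 26 [500.4 -29.9  31.8] [500.7 -27.3  31.9] [17.2 12.   5.7]
deck 1313 ((492.8609619140625, 15.437759399414062), (70.89784240722656, 187.0737762451172), 6.0653886795043945)
shaft 135 [490.7  68.6  67.5] [25.1 19.7 27. ]
310 [ 755. -191.   15.] [ 780. -109.   30.]
1059 [686.  59.  15.] [745. 119.  82.]
830 [ 666. -102.   16.] [739. -42.  69.]
9462 [414. -92.  15.] [571. 180. 100.]
127 [ 542. -161.   15.] [ 564. -140.   50.]
127 [ 526. -217.   17.] [ 548. -196.   50.]
138 [ 524. -302.   18.] [ 544. -282.   50.]
130 [ 471. -267.   15.] [ 492. -245.   50.]
```

View pics/crop2.png

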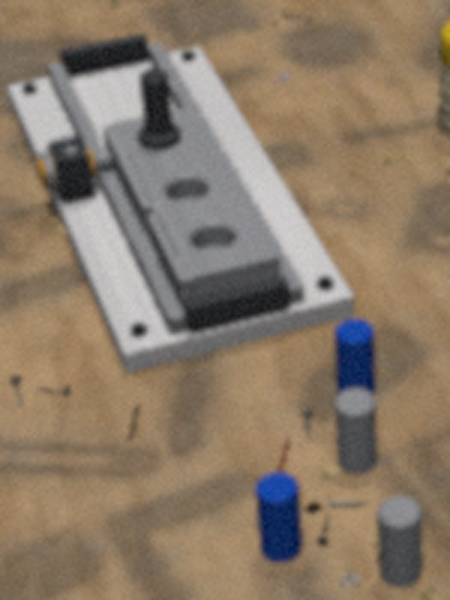

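Side crop: same layout, post at (157,108), wells at (187,189) and (214,237), plunger block at (70,165).

Fused estimates agree with the given sizes:
- **Rollers:** r1 (537.3,-207), r2 (534.1,-292.5)
- **Wells:** a (499.6,-40.6), b (495.7,14.2)
- **Post and axis:** post (491.3,74.0), axis +y turned about 4°

I'll move over towards r1, closing along the shuttle's x.

Call:
{"name": "play_rows", "arguments": {
  "plan": [
    {"dx":0.095,"dy":-0.27,"dz":0,"rz":-0.37,"fingers":0.5},
    {"dx":0.095,"dy":-0.27,"dz":0,"rz":-0.37,"fingers":0.5},
    {"dx":0.095,"dy":-0.27,"dz":0,"rz":-0.37,"fingers":0.5},
    {"dx":0.095,"dy":-0.27,"dz":0,"rz":-0.37,"fingers":0.5},
    {"dx":0.095,"dy":-0.27,"dz":0,"rz":-0.37,"fingers":0.5},
    {"dx":0.095,"dy":-0.27,"dz":0,"rz":-0.37,"fingers":0.5},
    {"dx":0.095,"dy":-0.27,"dz":0,"rz":-0.37,"fingers":0.5},
    {"dx":0.095,"dy":-0.27,"dz":0,"rz":-0.37,"fingers":0.5}
  ],
  "force": 25
}}

```text
schema error: expected keys dx, dy, dz, rx, ry, rz, fingers
```

Call:
{"name": "play_rows", "arguments": {
  "plan": [
    {"dx":0.095,"dy":-0.27,"dz":0,"rz":-0.37,"fingers":0.5},
    {"dx":0.095,"dy":-0.27,"dz":0,"rz":-0.37,"fingers":0.5},
    {"dx":0.095,"dy":-0.27,"dz":0,"rz":-0.37,"fingers":0.5},
    {"dx":0.095,"dy":-0.27,"dz":0,"rz":-0.37,"fingers":0.5},
    {"dx":0.095,"dy":-0.27,"dz":0,"rz":-0.37,"fingers":0.5},
    {"dx":0.095,"dy":-0.27,"dz":0,"rz":-0.37,"fingers":0.5},
    {"dx":0.095,"dy":-0.27,"dz":0,"rz":-0.37,"fingers":0.5},
    {"dx":0.095,"dy":-0.27,"dz":0,"rz":-0.37,"fingers":0.5}
  ]
}}

```text
schema error: expected keys dx, dy, dz, rx, ry, rz, fingers
```

```bash
python3 - <<'E'
from h import *
o=env.observe();print({k:np.round(v,3).tolist() for k,v in o.items()})
E
```

```text
{'t': 0.1, 'joint_positions': [-1.234, 0.629, 0.038, 1.518, -0.027, 0.996, -0.02], 'qvel': [-0.001, -0.001, -0.0, -0.002, -0.0, 0.003, -0.0], 'effort': [0.002, -55.079, 1.147, -18.711, -0.052, 0.019, 0.0], 'tool_pos': [254.663, 597.767, 403.871], 'eef_rot': [0.2, 0.98, -0.001, -0.0], 'contact_force': [0.853, 0.362, -0.767], 'ft_torque': [0.012, 0.036, -0.012], 'gripper_force': 0.0, 'finger_gap': 93.997}
```

All keys are required in every row.

Call:
{"name": "play_rows", "arguments": {
  "plan": [
    {"dx":0.095,"dy":-0.27,"dz":0,"rx":0,"ry":0,"rz":-0.37,"fingers":0.5},
    {"dx":0.095,"dy":-0.27,"dz":0,"rx":0,"ry":0,"rz":-0.37,"fingers":0.5},
    {"dx":0.095,"dy":-0.27,"dz":0,"rx":0,"ry":0,"rz":-0.37,"fingers":0.5},
    {"dx":0.095,"dy":-0.27,"dz":0,"rx":0,"ry":0,"rz":-0.37,"fingers":0.5},
    {"dx":0.095,"dy":-0.27,"dz":0,"rx":0,"ry":0,"rz":-0.37,"fingers":0.5},
    {"dx":0.095,"dy":-0.27,"dz":0,"rx":0,"ry":0,"rz":-0.37,"fingers":0.5},
    {"dx":0.095,"dy":-0.27,"dz":0,"rx":0,"ry":0,"rz":-0.37,"fingers":0.5},
    {"dx":0.095,"dy":-0.27,"dz":0,"rx":0,"ry":0,"rz":-0.37,"fingers":0.5}
  ],
  "force": 25
}}

```text
t: 0.77
tool_pos: [352.2, 320.7, 404.7]
eef_rot: [0.382, 0.924, -0.002, 0.001]
contact_force: [-1.1, 0.2, 0.0]
finger_gap: 47.6
gripper_force: 0.0
```

Call:
{"name": "play_rows", "arguments": {
  "plan": [
    {"dx":0.095,"dy":-0.27,"dz":0,"rx":0,"ry":0,"rz":-0.37,"fingers":0.5},
    {"dx":0.095,"dy":-0.27,"dz":0,"rx":0,"ry":0,"rz":-0.37,"fingers":0.5},
    {"dx":0.095,"dy":-0.27,"dz":0,"rx":0,"ry":0,"rz":-0.37,"fingers":0.5},
    {"dx":0.095,"dy":-0.27,"dz":0,"rx":0,"ry":0,"rz":-0.37,"fingers":0.5},
    {"dx":0.095,"dy":-0.27,"dz":0,"rx":0,"ry":0,"rz":-0.37,"fingers":0.5},
    {"dx":0.095,"dy":-0.27,"dz":0,"rx":0,"ry":0,"rz":-0.37,"fingers":0.5},
    {"dx":0.095,"dy":-0.27,"dz":0,"rx":0,"ry":0,"rz":-0.37,"fingers":0.5},
    {"dx":0.095,"dy":-0.27,"dz":0,"rx":0,"ry":0,"rz":-0.37,"fingers":0.5}
  ]
}}

```text
t: 1.43
tool_pos: [446.5, 51.0, 405.0]
eef_rot: [0.546, 0.838, -0.001, 0.002]
contact_force: [-0.0, 1.4, 0.6]
finger_gap: 46.7
gripper_force: 0.0
```

```bash
python3 - <<'E'
from h import *
o=env.observe();print({k:np.round(v,3).tolist() for k,v in o.items()})
E
```

```text
{'t': 1.433, 'joint_positions': [-0.407, 0.358, 0.307, 2.057, -0.151, 0.746, 0.409], 'qvel': [-0.087, -0.008, -0.08, 0.021, -0.037, 0.015, -0.109], 'effort': [0.975, -34.737, 2.262, -14.756, -0.071, 0.096, 0.803], 'tool_pos': [446.535, 50.985, 405.045], 'eef_rot': [0.546, 0.838, -0.001, 0.002], 'contact_force': [-0.04, 1.428, 0.567], 'ft_torque': [-0.021, 0.033, -0.014], 'gripper_force': 0.0, 'finger_gap': 46.661}
```

Call:
{"name": "play_rows", "arguments": {
  "plan": [
    {"dx":0.09,"dy":-0.26,"dz":-0.03,"rx":0,"ry":0,"rz":-0.34,"fingers":0.5},
    {"dx":0.09,"dy":-0.26,"dz":-0.06,"rx":0,"ry":0,"rz":-0.34,"fingers":0.5},
    {"dx":0.09,"dy":-0.26,"dz":-0.1,"rx":0,"ry":0,"rz":-0.34,"fingers":0.5},
    {"dx":0.09,"dy":-0.26,"dz":-0.1,"rx":0,"ry":0,"rz":-0.34,"fingers":0.5},
    {"dx":0.09,"dy":-0.26,"dz":-0.1,"rx":0,"ry":0,"rz":-0.34,"fingers":0.5},
    {"dx":0.09,"dy":-0.26,"dz":-0.1,"rx":0,"ry":0,"rz":-0.34,"fingers":0.5},
    {"dx":0.09,"dy":-0.26,"dz":-0.1,"rx":0,"ry":0,"rz":-0.34,"fingers":0.5},
    {"dx":0.09,"dy":-0.26,"dz":-0.1,"rx":0,"ry":0,"rz":-0.34,"fingers":0.5}
  ]
}}

```text
t: 2.1
tool_pos: [534.9, -208.7, 301.8]
eef_rot: [0.678, 0.735, -0.002, 0.001]
contact_force: [0.3, -1.2, 0.2]
finger_gap: 47.4
gripper_force: 0.0
```

Call:
{"name": "play_rows", "arguments": {
  "plan": [
    {"dx":0,"dy":0,"dz":0,"rx":0,"ry":0,"rz":0,"fingers":0.5},
    {"dx":0,"dy":0,"dz":0,"rx":0,"ry":0,"rz":0,"fingers":0.5},
    {"dx":0,"dy":0,"dz":0,"rx":0,"ry":0,"rz":0,"fingers":0.5},
    {"dx":0,"dy":0,"dz":0,"rx":0,"ry":0,"rz":0,"fingers":0.5}
  ]
}}

```text
t: 2.43
tool_pos: [535.1, -199.8, 305.3]
eef_rot: [0.674, 0.739, 0.001, -0.0]
contact_force: [-0.8, 0.9, 0.0]
finger_gap: 46.9
gripper_force: 0.0
```

```bash
cat > st.py <<'E'
from h import *
from scipy.spatial.transform import Rotation as R
o=env.observe();m=R.from_quat(o['eef_rot']).as_matrix()
p=np.array(o['tool_pos']);print(round(o['t'],2),p.round(1),'grasp',(p+180*m[:,2]).round(1),'tip',(p+199*m[:,2]).round(1),'ang',round(np.degrees(np.arctan2(m[1,1],m[0,1])),2),'gap',round(o['finger_gap'],1),'F',np.round(o['contact_force'],1),np.round(o['joint_positions'],2))
E
python3 st.py
```

```text
2.43 [ 535.1 -199.8  305.3] grasp [ 535.2 -199.6  125.3] tip [ 535.2 -199.6  106.3] ang 5.21 gap 46.9 F [-0.8  0.9  0. ] [ 0.11  0.67  0.31  1.84 -0.3   0.68  0.69]
```

Call:
{"name": "play_rows", "arguments": {
  "plan": [
    {"dx":0.002,"dy":-0.005,"dz":-0.01,"rx":0,"ry":0,"rz":-0.02,"fingers":0.5},
    {"dx":0.002,"dy":-0.005,"dz":-0.02,"rx":0,"ry":0,"rz":-0.02,"fingers":0.5},
    {"dx":0.002,"dy":-0.005,"dz":-0.03,"rx":0,"ry":0,"rz":-0.02,"fingers":0.5},
    {"dx":0.002,"dy":-0.005,"dz":-0.035,"rx":0,"ry":0,"rz":-0.02,"fingers":0.5},
    {"dx":0.002,"dy":-0.005,"dz":-0.035,"rx":0,"ry":0,"rz":-0.02,"fingers":0.5},
    {"dx":0.002,"dy":-0.005,"dz":-0.035,"rx":0,"ry":0,"rz":-0.02,"fingers":0.5},
    {"dx":0.002,"dy":-0.005,"dz":-0.035,"rx":0,"ry":0,"rz":-0.02,"fingers":0.5},
    {"dx":0.002,"dy":-0.005,"dz":-0.035,"rx":0,"ry":0,"rz":-0.02,"fingers":0.5}
  ]
}}

```text
t: 3.1
tool_pos: [536.9, -207.1, 270.0]
eef_rot: [0.683, 0.731, 0.0, 0.0]
contact_force: [-0.6, -0.1, 0.8]
finger_gap: 46.9
gripper_force: 0.0
```

```bash
python3 st.py; python3 - <<'E'
from h import *
a,d=snap('top');b,e=snap('side');C=np.hstack([a[200:350,300:480],b[180:330,240:420]]);save('ap1.png',C,None,2.2)
E
python3 st.py
```

```text
3.1 [ 536.9 -207.1  270. ] grasp [ 537.  -207.2   90. ] tip [ 537.  -207.2   71. ] ang 3.89 gap 46.9 F [-0.6 -0.1  0.8] [ 0.14  0.72  0.29  1.85 -0.33  0.61  0.7 ]
3.2 [ 536.9 -207.1  270.1] grasp [ 537.1 -207.2   90.1] tip [ 537.1 -207.2   71.1] ang 3.89 gap 47.0 F [-0.3  0.6  0.2] [ 0.14  0.72  0.29  1.85 -0.33  0.61  0.7 ]
```

View pics/ap1.png

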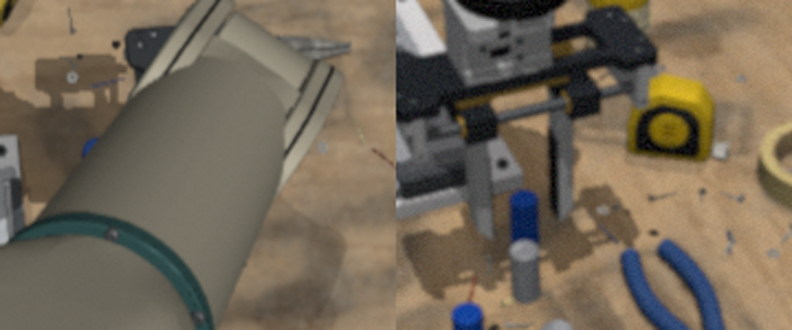

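Side part: finger tips at crop (480,235) and (560,220), straddling the steel roller at (525,270). The blue roller is behind at (525,215). The arm hides the top view. I'll check the tip midpoint by projection.

```bash
python3 - <<'E'
from h import *
f,cx,cy,E=P('side')
for p in((537,-207.2,71),(513,-209,71),(561,-205,71),(537.2,-207.2,45)):
    q=E[:3,:3]@p+E[:3,3];u,v=f*q[0]/q[2]+cx,f*q[1]/q[2]+cy;print((396+(u-240)*2.2).round(),((v-180)*2.2).round())
E
```

```text
521.0 222.0
489.0 230.0
553.0 213.0
523.0 249.0
```

Consistent. Descend and grip.

Call:
{"name": "play_rows", "arguments": {
  "plan": [
    {"dx":0,"dy":0,"dz":-0.012,"rx":0,"ry":0,"rz":0,"fingers":0.5},
    {"dx":0,"dy":0,"dz":-0.025,"rx":0,"ry":0,"rz":0,"fingers":0.5},
    {"dx":0,"dy":0,"dz":-0.038,"rx":0,"ry":0,"rz":0,"fingers":0.5},
    {"dx":0,"dy":0,"dz":-0.047,"rx":0,"ry":0,"rz":0,"fingers":0.5},
    {"dx":0,"dy":0,"dz":-0.05,"rx":0,"ry":0,"rz":0,"fingers":0.5},
    {"dx":0,"dy":0,"dz":-0.05,"rx":0,"ry":0,"rz":0,"fingers":0.5},
    {"dx":0,"dy":0,"dz":-0.05,"rx":0,"ry":0,"rz":0,"fingers":0.5},
    {"dx":0,"dy":0,"dz":-0.05,"rx":0,"ry":0,"rz":0,"fingers":0.5}
  ]
}}

```text
t: 3.87
tool_pos: [537.0, -207.2, 220.2]
eef_rot: [0.683, 0.731, 0.0, 0.0]
contact_force: [0.1, 0.2, 0.1]
finger_gap: 47.3
gripper_force: 0.0
```

Call:
{"name": "play_rows", "arguments": {
  "plan": [
    {"dx":0,"dy":0,"dz":0,"rx":0,"ry":0,"rz":0,"fingers":0.15},
    {"dx":0,"dy":0,"dz":0,"rx":0,"ry":0,"rz":0,"fingers":0.15},
    {"dx":0,"dy":0,"dz":0,"rx":0,"ry":0,"rz":0,"fingers":0.15},
    {"dx":0,"dy":0,"dz":0,"rx":0,"ry":0,"rz":0,"fingers":0.15},
    {"dx":0,"dy":0,"dz":0,"rx":0,"ry":0,"rz":0,"fingers":0.15},
    {"dx":0,"dy":0,"dz":0,"rx":0,"ry":0,"rz":0,"fingers":0.15},
    {"dx":0,"dy":0,"dz":0,"rx":0,"ry":0,"rz":0,"fingers":0.15},
    {"dx":0,"dy":0,"dz":0,"rx":0,"ry":0,"rz":0,"fingers":0.15}
  ]
}}

```text
t: 4.53
tool_pos: [536.9, -207.0, 219.9]
eef_rot: [0.683, 0.731, 0.0, 0.0]
contact_force: [-0.3, 0.1, 2.3]
finger_gap: 21.2
gripper_force: 25.0
```

```bash
python3 st.py
```

```text
4.53 [ 536.9 -207.   219.9] grasp [ 537.  -207.    39.9] tip [ 537.  -207.    20.9] ang 3.9 gap 21.2 F [-0.3  0.1  2.3] [ 0.16  0.8   0.25  1.87 -0.36  0.51  0.72]
```

Call:
{"name": "play_rows", "arguments": {
  "plan": [
    {"dx":0,"dy":0,"dz":0.02,"rx":0,"ry":0,"rz":0,"fingers":0.15},
    {"dx":0,"dy":0,"dz":0.05,"rx":0,"ry":0,"rz":0,"fingers":0.15},
    {"dx":0,"dy":0.01,"dz":0.075,"rx":0,"ry":0,"rz":0,"fingers":0.15},
    {"dx":-0.01,"dy":0.03,"dz":0.08,"rx":0,"ry":0,"rz":0,"fingers":0.15},
    {"dx":-0.02,"dy":0.06,"dz":0.08,"rx":0,"ry":0,"rz":0,"fingers":0.15},
    {"dx":-0.02,"dy":0.09,"dz":0.08,"rx":0,"ry":0,"rz":0,"fingers":0.15},
    {"dx":-0.03,"dy":0.12,"dz":0.08,"rx":0,"ry":0,"rz":0,"fingers":0.15},
    {"dx":-0.03,"dy":0.15,"dz":0.08,"rx":0,"ry":0,"rz":0,"fingers":0.15}
  ]
}}

```text
t: 5.2
tool_pos: [504.8, -55.9, 299.4]
eef_rot: [0.683, 0.73, -0.001, -0.001]
contact_force: [-0.0, 1.2, -1.4]
finger_gap: 21.1
gripper_force: 25.0
```

Call:
{"name": "play_rows", "arguments": {
  "plan": [
    {"dx":-0.005,"dy":0.025,"dz":0,"rx":0,"ry":0,"rz":0,"fingers":0.15},
    {"dx":-0.01,"dy":0.05,"dz":0,"rx":0,"ry":0,"rz":0,"fingers":0.15},
    {"dx":-0.011,"dy":0.066,"dz":0,"rx":0,"ry":0,"rz":0,"fingers":0.15},
    {"dx":-0.0113,"dy":0.0712,"dz":0,"rx":0,"ry":0,"rz":0,"fingers":0.15},
    {"dx":-0.0113,"dy":0.0712,"dz":-0.005,"rx":0,"ry":0,"rz":0,"fingers":0.15},
    {"dx":-0.0113,"dy":0.0712,"dz":-0.01,"rx":0,"ry":0,"rz":0,"fingers":0.15},
    {"dx":-0.0113,"dy":0.0712,"dz":-0.015,"rx":0,"ry":0,"rz":0,"fingers":0.15},
    {"dx":-0.0113,"dy":0.0712,"dz":-0.015,"rx":0,"ry":0,"rz":0,"fingers":0.15}
  ]
}}

```text
t: 5.87
tool_pos: [495.2, 12.7, 283.5]
eef_rot: [0.684, 0.73, -0.001, -0.0]
contact_force: [0.4, 0.2, -1.1]
finger_gap: 21.1
gripper_force: 25.0
```

```bash
python3 st.py; python3 - <<'E'
from h import *
b,e=snap('side');save('ap2.png',b,(180,140,340,290),4)
C=cloud('side',e);X,Y,Z=np.moveaxis(C,-1,0)
k=(abs(X-495.7)<14)&(Y<10)&(Y>-15)&(Z>60)&(Z<95);q=C[k];print(k.sum(),((q.min(0)+q.max(0))/2).round(1),np.ptp(q,0).round(1))
for z in range(60,96,4):
  q=C[k&(abs(Z-z)<2)]
  if len(q)>2:print(z,len(q),q[:,0].min().round(1),q[:,0].max().round(1),q[:,1].min().round(1))
f,cx,cy,E=P('side');v,u=np.where(k)
E
python3 st.py
```

```text
5.87 [495.2  12.7 283.5] grasp [494.8  12.5 103.5] tip [494.8  12.5  84.5] ang 3.75 gap 21.1 F [ 0.4  0.2 -1.1] [-0.3   0.62  0.32  2.06 -0.38  0.52  0.37]
164 [495.5   4.3  80. ] [27.6 10.9 29.9]
68 16 485.7 502.3 0.9
72 25 482.7 502.6 -1.2
76 18 484.6 503.5 0.6
80 22 485.3 503.1 -0.5
84 17 483.8 502.8 -0.3
88 28 483.6 509.3 -0.5
92 28 481.7 508.2 -0.0
5.92 [495.3  12.8 283.9] grasp [495.   12.7 103.9] tip [495.   12.6  84.9] ang 3.75 gap 21.0 F [ 0.1 -0.4 -0.4] [-0.3   0.62  0.32  2.06 -0.38  0.52  0.37]
```

View pics/ap2.png

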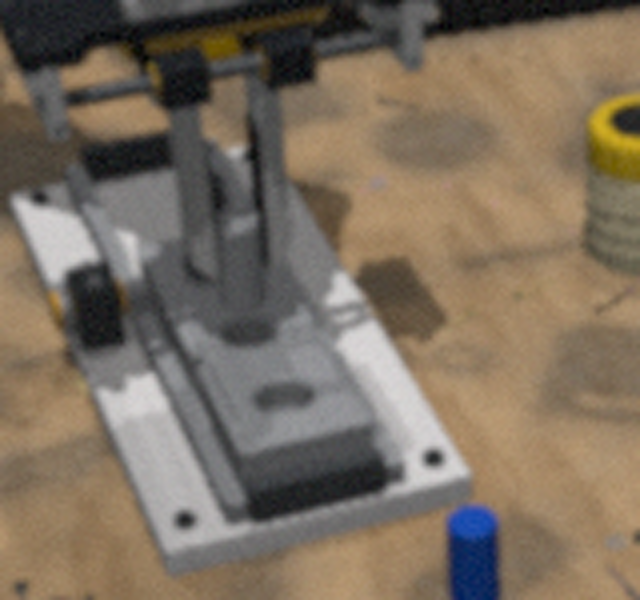

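The roller hangs above well b: roller bottom around (240,300), well b mouth at (247,331), well a at (284,396) in the crop.

```bash
python3 - <<'E'
from h import *
f,cx,cy,E=P('side');o=-E[:3,:3].T@E[:3,3]
for u,v in((241.75,222.75),(251,239)):
    r=E[:3,:3].T@np.array([(u-cx)/f,(v-cy)/f,1]); print((o+r*(46-o[2])/r[2]).round(1))
E
python3 st.py
```

```text
[496.2  14.8  46. ]
[500.6 -40.8  46. ]
5.92 [495.3  12.8 283.9] grasp [495.   12.7 103.9] tip [495.   12.6  84.9] ang 3.75 gap 21.0 F [ 0.1 -0.4 -0.4] [-0.3   0.62  0.32  2.06 -0.38  0.52  0.37]
```

Call:
{"name": "play_rows", "arguments": {
  "plan": [
    {"dx":0.0005,"dy":0.0015,"dz":0,"rx":0,"ry":0,"rz":0,"fingers":0.15},
    {"dx":0.0005,"dy":0.0015,"dz":0,"rx":0,"ry":0,"rz":0,"fingers":0.15},
    {"dx":0.0005,"dy":0.0015,"dz":0,"rx":0,"ry":0,"rz":0,"fingers":0.15},
    {"dx":0.0005,"dy":0.0015,"dz":0,"rx":0,"ry":0,"rz":0,"fingers":0.15}
  ]
}}

```text
t: 6.25
tool_pos: [496.1, 15.6, 284.8]
eef_rot: [0.683, 0.731, 0.0, 0.0]
contact_force: [-0.6, -0.5, -0.2]
finger_gap: 21.0
gripper_force: 25.0
```

```bash
python3 st.py
```

```text
6.25 [496.1  15.6 284.8] grasp [496.2  15.6 104.8] tip [496.2  15.6  85.8] ang 3.89 gap 21.0 F [-0.6 -0.5 -0.2] [-0.31  0.62  0.32  2.06 -0.38  0.52  0.36]
```

Call:
{"name": "play_rows", "arguments": {
  "plan": [
    {"dx":-0.0003,"dy":-0.0012,"dz":0,"rx":0,"ry":0,"rz":0,"fingers":0.15},
    {"dx":-0.0003,"dy":-0.0012,"dz":-0.006,"rx":0,"ry":0,"rz":0,"fingers":0.15},
    {"dx":-0.0003,"dy":-0.0012,"dz":-0.012,"rx":0,"ry":0,"rz":0,"fingers":0.15},
    {"dx":-0.0003,"dy":-0.0012,"dz":-0.017,"rx":0,"ry":0,"rz":0,"fingers":0.15},
    {"dx":-0.0003,"dy":-0.0012,"dz":-0.02,"rx":0,"ry":0,"rz":0,"fingers":0.15},
    {"dx":-0.0003,"dy":-0.0012,"dz":-0.022,"rx":0,"ry":0,"rz":0,"fingers":0.15},
    {"dx":-0.0003,"dy":-0.0012,"dz":-0.024,"rx":0,"ry":0,"rz":0,"fingers":0.15},
    {"dx":-0.0003,"dy":-0.0012,"dz":-0.025,"rx":0,"ry":0,"rz":0,"fingers":0.15}
  ]
}}

```text
t: 6.92
tool_pos: [495.6, 14.5, 259.3]
eef_rot: [0.683, 0.731, -0.0, -0.0]
contact_force: [-0.4, 0.2, -0.3]
finger_gap: 21.0
gripper_force: 25.0
```

```bash
python3 st.py
```

```text
6.92 [495.6  14.5 259.3] grasp [495.6  14.5  79.3] tip [495.6  14.5  60.3] ang 3.89 gap 21.0 F [-0.4  0.2 -0.3] [-0.28  0.67  0.29  2.07 -0.41  0.46  0.39]
```

No contact, 6 mm inside the mouth. Lower to the floor and release.

Call:
{"name": "play_rows", "arguments": {
  "plan": [
    {"dx":0,"dy":0,"dz":-0.003,"rx":0,"ry":0,"rz":0,"fingers":0.15},
    {"dx":0,"dy":0,"dz":-0.006,"rx":0,"ry":0,"rz":0,"fingers":0.15},
    {"dx":0,"dy":0,"dz":-0.008,"rx":0,"ry":0,"rz":0,"fingers":0.15},
    {"dx":0,"dy":0,"dz":-0.009,"rx":0,"ry":0,"rz":0,"fingers":0.15},
    {"dx":0,"dy":0,"dz":-0.0095,"rx":0,"ry":0,"rz":0,"fingers":0.15},
    {"dx":0,"dy":0,"dz":-0.0095,"rx":0,"ry":0,"rz":0,"fingers":0.15},
    {"dx":0,"dy":0,"dz":-0.0095,"rx":0,"ry":0,"rz":0,"fingers":0.15}
  ]
}}

```text
t: 7.5
tool_pos: [495.7, 14.5, 250.2]
eef_rot: [0.683, 0.731, 0.0, 0.0]
contact_force: [0.3, -0.0, -1.7]
finger_gap: 21.0
gripper_force: 25.0
```

Call:
{"name": "play_rows", "arguments": {
  "plan": [
    {"dx":0,"dy":0,"dz":0,"rx":0,"ry":0,"rz":0,"fingers":0.4},
    {"dx":0,"dy":0,"dz":0,"rx":0,"ry":0,"rz":0,"fingers":0.4},
    {"dx":0,"dy":0,"dz":0,"rx":0,"ry":0,"rz":0,"fingers":0.4},
    {"dx":0,"dy":0,"dz":0,"rx":0,"ry":0,"rz":0,"fingers":0.4},
    {"dx":0,"dy":0,"dz":0.01,"rx":0,"ry":0,"rz":0,"fingers":0.4},
    {"dx":0,"dy":0,"dz":0.025,"rx":0,"ry":0,"rz":0,"fingers":0.4},
    {"dx":0,"dy":0,"dz":0.045,"rx":0,"ry":0,"rz":0,"fingers":0.4},
    {"dx":0,"dy":0,"dz":0.07,"rx":0,"ry":0,"rz":0,"fingers":0.4}
  ]
}}

```text
t: 8.17
tool_pos: [495.2, 14.4, 320.8]
eef_rot: [0.683, 0.731, -0.001, -0.001]
contact_force: [0.9, -0.6, 0.6]
finger_gap: 37.9
gripper_force: 0.0
```

```bash
python3 st.py
```

```text
8.17 [495.2  14.4 320.8] grasp [494.8  14.4 140.8] tip [494.7  14.4 121.8] ang 3.88 gap 37.9 F [ 0.9 -0.6  0.6] [-0.34  0.56  0.37  2.03 -0.35  0.61  0.34]
```

Call:
{"name": "play_rows", "arguments": {
  "plan": [
    {"dx":0.005,"dy":-0.03,"dz":0,"rx":0,"ry":0,"rz":0,"fingers":0.5},
    {"dx":0.01,"dy":-0.07,"dz":0,"rx":0,"ry":0,"rz":0,"fingers":0.5},
    {"dx":0.015,"dy":-0.11,"dz":0,"rx":0,"ry":0,"rz":0,"fingers":0.5},
    {"dx":0.02,"dy":-0.15,"dz":0,"rx":0,"ry":0,"rz":0,"fingers":0.5},
    {"dx":0.025,"dy":-0.19,"dz":-0.01,"rx":0,"ry":0,"rz":0,"fingers":0.5},
    {"dx":0.03,"dy":-0.23,"dz":-0.02,"rx":0,"ry":0,"rz":0,"fingers":0.5},
    {"dx":0.035,"dy":-0.26,"dz":-0.03,"rx":0,"ry":0,"rz":0,"fingers":0.5},
    {"dx":0.0385,"dy":-0.285,"dz":-0.04,"rx":0,"ry":0,"rz":0,"fingers":0.5}
  ]
}}

```text
t: 8.83
tool_pos: [533.9, -274.0, 280.8]
eef_rot: [0.684, 0.73, -0.0, 0.001]
contact_force: [0.6, 0.1, -0.0]
finger_gap: 47.4
gripper_force: 0.0
```

Call:
{"name": "play_rows", "arguments": {
  "plan": [
    {"dx":0,"dy":-0.015,"dz":-0.005,"rx":0,"ry":0,"rz":0,"fingers":0.5},
    {"dx":0,"dy":-0.0222,"dz":-0.01,"rx":0,"ry":0,"rz":0,"fingers":0.5},
    {"dx":0,"dy":-0.0222,"dz":-0.01,"rx":0,"ry":0,"rz":0,"fingers":0.5},
    {"dx":0,"dy":-0.0222,"dz":-0.01,"rx":0,"ry":0,"rz":0,"fingers":0.5},
    {"dx":0,"dy":-0.0222,"dz":-0.01,"rx":0,"ry":0,"rz":0,"fingers":0.5},
    {"dx":0,"dy":-0.0222,"dz":-0.01,"rx":0,"ry":0,"rz":0,"fingers":0.5},
    {"dx":0,"dy":-0.0222,"dz":-0.01,"rx":0,"ry":0,"rz":0,"fingers":0.5},
    {"dx":0,"dy":-0.0222,"dz":-0.01,"rx":0,"ry":0,"rz":0,"fingers":0.5}
  ]
}}

```text
t: 9.5
tool_pos: [534.5, -291.8, 270.6]
eef_rot: [0.682, 0.731, 0.0, 0.0]
contact_force: [-0.5, 0.1, 0.1]
finger_gap: 47.1
gripper_force: 0.0
```

```bash
python3 st.py
```

```text
9.5 [ 534.5 -291.8  270.6] grasp [ 534.6 -291.7   90.6] tip [ 534.6 -291.7   71.6] ang 3.98 gap 47.1 F [-0.5  0.1  0.1] [ 0.27  0.76  0.29  1.76 -0.33  0.68  0.82]
```

Call:
{"name": "play_rows", "arguments": {
  "plan": [
    {"dx":0,"dy":-0.0006,"dz":-0.012,"rx":0,"ry":0,"rz":0,"fingers":0.5},
    {"dx":0,"dy":-0.0006,"dz":-0.025,"rx":0,"ry":0,"rz":0,"fingers":0.5},
    {"dx":0,"dy":-0.0006,"dz":-0.038,"rx":0,"ry":0,"rz":0,"fingers":0.5},
    {"dx":0,"dy":-0.0006,"dz":-0.047,"rx":0,"ry":0,"rz":0,"fingers":0.5},
    {"dx":0,"dy":-0.0006,"dz":-0.0503,"rx":0,"ry":0,"rz":0,"fingers":0.5},
    {"dx":0,"dy":-0.0006,"dz":-0.0503,"rx":0,"ry":0,"rz":0,"fingers":0.5},
    {"dx":0,"dy":-0.0006,"dz":-0.0503,"rx":0,"ry":0,"rz":0,"fingers":0.5},
    {"dx":0,"dy":-0.0006,"dz":-0.0503,"rx":0,"ry":0,"rz":0,"fingers":0.5}
  ]
}}

```text
t: 10.17
tool_pos: [534.3, -293.6, 220.2]
eef_rot: [0.683, 0.731, 0.0, 0.0]
contact_force: [0.4, 0.1, 0.1]
finger_gap: 46.9
gripper_force: 0.0
```

Call:
{"name": "play_rows", "arguments": {
  "plan": [
    {"dx":0,"dy":0,"dz":0,"rx":0,"ry":0,"rz":0,"fingers":0.15},
    {"dx":0,"dy":0,"dz":0,"rx":0,"ry":0,"rz":0,"fingers":0.15},
    {"dx":0,"dy":0,"dz":0,"rx":0,"ry":0,"rz":0,"fingers":0.15},
    {"dx":0,"dy":0,"dz":0,"rx":0,"ry":0,"rz":0,"fingers":0.15},
    {"dx":0,"dy":0,"dz":0,"rx":0,"ry":0,"rz":0,"fingers":0.15},
    {"dx":0,"dy":0,"dz":0,"rx":0,"ry":0,"rz":0,"fingers":0.15},
    {"dx":0,"dy":0,"dz":0,"rx":0,"ry":0,"rz":0,"fingers":0.15},
    {"dx":0,"dy":0,"dz":0,"rx":0,"ry":0,"rz":0,"fingers":0.15}
  ]
}}

```text
t: 10.83
tool_pos: [534.3, -293.3, 220.1]
eef_rot: [0.683, 0.731, 0.0, 0.0]
contact_force: [-0.2, 0.5, 2.5]
finger_gap: 21.2
gripper_force: 25.0
```

```bash
python3 st.py
```

```text
10.83 [ 534.3 -293.3  220.1] grasp [ 534.4 -293.4   40.1] tip [ 534.4 -293.4   21.1] ang 3.9 gap 21.2 F [-0.2  0.5  2.5] [ 0.3   0.83  0.26  1.77 -0.35  0.58  0.84]
```

Call:
{"name": "play_rows", "arguments": {
  "plan": [
    {"dx":0,"dy":0,"dz":0.02,"rx":0,"ry":0,"rz":0,"fingers":0.15},
    {"dx":0,"dy":0,"dz":0.05,"rx":0,"ry":0,"rz":0,"fingers":0.15},
    {"dx":0,"dy":0.01,"dz":0.075,"rx":0,"ry":0,"rz":0,"fingers":0.15},
    {"dx":-0.01,"dy":0.03,"dz":0.08,"rx":0,"ry":0,"rz":0,"fingers":0.15},
    {"dx":-0.01,"dy":0.06,"dz":0.08,"rx":0,"ry":0,"rz":0,"fingers":0.15},
    {"dx":-0.02,"dy":0.09,"dz":0.08,"rx":0,"ry":0,"rz":0,"fingers":0.15},
    {"dx":-0.02,"dy":0.12,"dz":0.08,"rx":0,"ry":0,"rz":0,"fingers":0.15},
    {"dx":-0.025,"dy":0.15,"dz":0.08,"rx":0,"ry":0,"rz":0,"fingers":0.15}
  ]
}}

```text
t: 11.5
tool_pos: [509.0, -142.0, 299.8]
eef_rot: [0.683, 0.731, 0.0, 0.0]
contact_force: [0.2, -0.2, -1.4]
finger_gap: 21.0
gripper_force: 25.0
```

Call:
{"name": "play_rows", "arguments": {
  "plan": [
    {"dx":-0.003,"dy":0.025,"dz":0,"rx":0,"ry":0,"rz":0,"fingers":0.15},
    {"dx":-0.006,"dy":0.05,"dz":0,"rx":0,"ry":0,"rz":0,"fingers":0.15},
    {"dx":-0.008,"dy":0.075,"dz":0,"rx":0,"ry":0,"rz":0,"fingers":0.15},
    {"dx":-0.0097,"dy":0.092,"dz":0,"rx":0,"ry":0,"rz":0,"fingers":0.15},
    {"dx":-0.0097,"dy":0.1,"dz":-0.005,"rx":0,"ry":0,"rz":0,"fingers":0.15},
    {"dx":-0.0097,"dy":0.1024,"dz":-0.01,"rx":0,"ry":0,"rz":0,"fingers":0.15},
    {"dx":-0.0097,"dy":0.1024,"dz":-0.015,"rx":0,"ry":0,"rz":0,"fingers":0.15},
    {"dx":-0.0097,"dy":0.1024,"dz":-0.015,"rx":0,"ry":0,"rz":0,"fingers":0.15}
  ]
}}

```text
t: 12.17
tool_pos: [499.2, -42.1, 283.7]
eef_rot: [0.683, 0.73, -0.001, -0.0]
contact_force: [0.4, -0.5, -0.8]
finger_gap: 21.1
gripper_force: 25.0
```

Call:
{"name": "play_rows", "arguments": {
  "plan": [
    {"dx":0,"dy":0,"dz":0,"rx":0,"ry":0,"rz":0,"fingers":0.15},
    {"dx":0,"dy":0,"dz":0,"rx":0,"ry":0,"rz":0,"fingers":0.15},
    {"dx":0,"dy":0,"dz":0,"rx":0,"ry":0,"rz":0,"fingers":0.15},
    {"dx":0,"dy":0,"dz":0,"rx":0,"ry":0,"rz":0,"fingers":0.15},
    {"dx":0,"dy":0,"dz":0,"rx":0,"ry":0,"rz":0,"fingers":0.15}
  ]
}}

```text
t: 12.58
tool_pos: [499.6, -41.3, 285.1]
eef_rot: [0.683, 0.731, 0.0, 0.0]
contact_force: [-1.1, -1.2, -1.0]
finger_gap: 21.4
gripper_force: 25.0
```

```bash
python3 st.py
```

```text
12.58 [499.6 -41.3 285.1] grasp [499.7 -41.3 105.1] tip [499.7 -41.3  86.1] ang 3.86 gap 21.4 F [-1.1 -1.2 -1. ] [-0.19  0.63  0.32  2.04 -0.38  0.53  0.47]
```

Call:
{"name": "play_rows", "arguments": {
  "plan": [
    {"dx":0,"dy":0.0005,"dz":0,"rx":0,"ry":0,"rz":0,"fingers":0.15},
    {"dx":0,"dy":0.0005,"dz":-0.006,"rx":0,"ry":0,"rz":0,"fingers":0.15},
    {"dx":0,"dy":0.0005,"dz":-0.012,"rx":0,"ry":0,"rz":0,"fingers":0.15},
    {"dx":0,"dy":0.0005,"dz":-0.017,"rx":0,"ry":0,"rz":0,"fingers":0.15},
    {"dx":0,"dy":0.0005,"dz":-0.02,"rx":0,"ry":0,"rz":0,"fingers":0.15},
    {"dx":0,"dy":0.0005,"dz":-0.022,"rx":0,"ry":0,"rz":0,"fingers":0.15},
    {"dx":0,"dy":0.0005,"dz":-0.024,"rx":0,"ry":0,"rz":0,"fingers":0.15},
    {"dx":0,"dy":0.0005,"dz":-0.025,"rx":0,"ry":0,"rz":0,"fingers":0.15}
  ]
}}

```text
t: 13.25
tool_pos: [499.5, -40.4, 259.6]
eef_rot: [0.683, 0.731, -0.0, -0.0]
contact_force: [-0.1, -0.5, -1.9]
finger_gap: 21.3
gripper_force: 25.0
```

```bash
python3 st.py
```

```text
13.25 [499.5 -40.4 259.6] grasp [499.4 -40.4  79.6] tip [499.4 -40.4  60.6] ang 3.89 gap 21.3 F [-0.1 -0.5 -1.9] [-0.17  0.67  0.29  2.06 -0.41  0.47  0.49]
```

No contact force, so it entered. Lower and release.

Call:
{"name": "play_rows", "arguments": {
  "plan": [
    {"dx":0,"dy":0,"dz":-0.003,"rx":0,"ry":0,"rz":0,"fingers":0.15},
    {"dx":0,"dy":0,"dz":-0.006,"rx":0,"ry":0,"rz":0,"fingers":0.15},
    {"dx":0,"dy":0,"dz":-0.008,"rx":0,"ry":0,"rz":0,"fingers":0.15},
    {"dx":0,"dy":0,"dz":-0.009,"rx":0,"ry":0,"rz":0,"fingers":0.15},
    {"dx":0,"dy":0,"dz":-0.0095,"rx":0,"ry":0,"rz":0,"fingers":0.15},
    {"dx":0,"dy":0,"dz":-0.0095,"rx":0,"ry":0,"rz":0,"fingers":0.15},
    {"dx":0,"dy":0,"dz":-0.0095,"rx":0,"ry":0,"rz":0,"fingers":0.15}
  ]
}}

```text
t: 13.83
tool_pos: [499.5, -40.4, 250.4]
eef_rot: [0.683, 0.731, 0.0, 0.0]
contact_force: [-0.3, 0.2, -0.6]
finger_gap: 20.9
gripper_force: 25.0
```

Call:
{"name": "play_rows", "arguments": {
  "plan": [
    {"dx":0,"dy":0,"dz":0,"rx":0,"ry":0,"rz":0,"fingers":0.4},
    {"dx":0,"dy":0,"dz":0,"rx":0,"ry":0,"rz":0,"fingers":0.4},
    {"dx":0,"dy":0,"dz":0,"rx":0,"ry":0,"rz":0,"fingers":0.4},
    {"dx":0,"dy":0,"dz":0,"rx":0,"ry":0,"rz":0,"fingers":0.4},
    {"dx":0,"dy":0,"dz":0.01,"rx":0,"ry":0,"rz":0,"fingers":0.4},
    {"dx":0,"dy":0,"dz":0.025,"rx":0,"ry":0,"rz":0,"fingers":0.4},
    {"dx":0,"dy":0,"dz":0.045,"rx":0,"ry":0,"rz":0,"fingers":0.4},
    {"dx":0,"dy":0,"dz":0.07,"rx":0,"ry":0,"rz":0,"fingers":0.4}
  ]
}}

```text
t: 14.5
tool_pos: [499.0, -40.4, 321.0]
eef_rot: [0.683, 0.731, -0.001, -0.001]
contact_force: [0.6, 0.4, -0.4]
finger_gap: 37.6
gripper_force: 0.0
```

```bash
python3 st.py; python3 - <<'E'
from h import *
b,e=snap('side');save('ap3.png',b,(180,140,340,290),4)
C=cloud('side',e);X,Y,Z=np.moveaxis(C,-1,0)
for w in((495.8,14.4),(499.7,-40.6)):
  k=(np.hypot(X-w[0],Y-w[1])<15)&(Z>68)&(Z<82);q=C[k];m=np.median(q[q[:,2]>72],0);print(k.sum(),m.round(1),((q.min(0)+q.max(0))/2).round(1))
E
```

```text
14.5 [499.  -40.4 321. ] grasp [498.6 -40.4 141. ] tip [498.5 -40.4 122. ] ang 3.88 gap 37.6 F [ 0.6  0.4 -0.4] [-0.23  0.57  0.37  2.02 -0.34  0.61  0.44]
96 [494.8  10.6  75.9] [495.1  12.8  73.6]
116 [498.3 -42.4  75.9] [498.7 -41.5  73.2]
```

View pics/ap3.png

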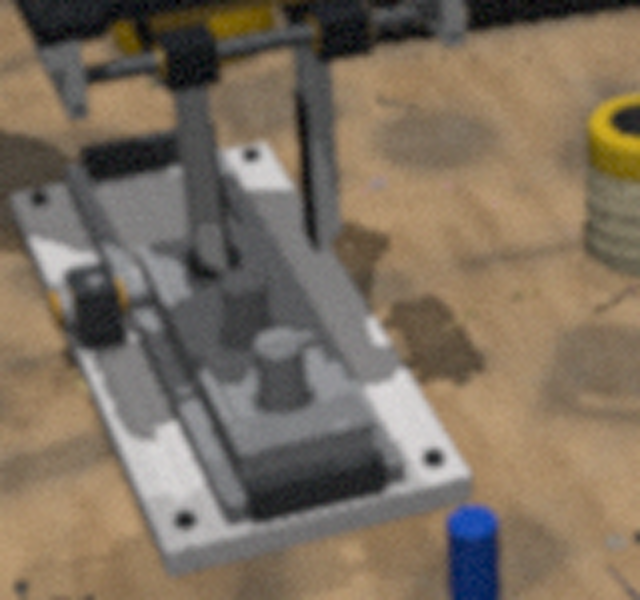

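Both rollers stand in their wells, at (240,310) and (283,370), tops at about 75 mm. Now to the post.

Call:
{"name": "play_rows", "arguments": {
  "plan": [
    {"dx":-0.002,"dy":0.03,"dz":0,"rx":0,"ry":0,"rz":0,"fingers":0.4},
    {"dx":-0.004,"dy":0.06,"dz":0,"rx":0,"ry":0,"rz":0,"fingers":0.4},
    {"dx":-0.006,"dy":0.09,"dz":0,"rx":0,"ry":0,"rz":0,"fingers":0.4},
    {"dx":-0.008,"dy":0.108,"dz":0,"rx":0,"ry":0,"rz":0,"fingers":0.4},
    {"dx":-0.008,"dy":0.1146,"dz":0,"rx":0,"ry":0,"rz":0,"fingers":0.4},
    {"dx":-0.008,"dy":0.1146,"dz":0,"rx":0,"ry":0,"rz":0,"fingers":0.4},
    {"dx":-0.008,"dy":0.1146,"dz":-0.01,"rx":0,"ry":0,"rz":0,"fingers":0.4},
    {"dx":-0.008,"dy":0.1146,"dz":-0.02,"rx":0,"ry":0,"rz":0,"fingers":0.4}
  ]
}}

```text
t: 15.22
tool_pos: [491.9, 72.6, 300.3]
eef_rot: [0.683, 0.73, 0.0, 0.001]
contact_force: [-0.3, -0.4, -1.0]
finger_gap: 37.4
gripper_force: 0.0
```

Call:
{"name": "play_rows", "arguments": {
  "plan": [
    {"dx":0,"dy":0,"dz":-0.01,"rx":0,"ry":0,"rz":0,"fingers":0.4},
    {"dx":0,"dy":0,"dz":-0.02,"rx":0,"ry":0,"rz":0,"fingers":0.4},
    {"dx":0,"dy":0,"dz":-0.03,"rx":0,"ry":0,"rz":0,"fingers":0.4},
    {"dx":0,"dy":0,"dz":-0.038,"rx":0,"ry":0,"rz":0,"fingers":0.4},
    {"dx":0,"dy":0,"dz":-0.044,"rx":0,"ry":0,"rz":0,"fingers":0.4},
    {"dx":0,"dy":0,"dz":-0.044,"rx":0,"ry":0,"rz":0,"fingers":0.4},
    {"dx":0,"dy":0,"dz":-0.044,"rx":0,"ry":0,"rz":0,"fingers":0.4}
  ]
}}

```text
t: 15.8
tool_pos: [491.4, 74.0, 256.0]
eef_rot: [0.683, 0.731, -0.0, -0.0]
contact_force: [-0.1, 0.0, -0.2]
finger_gap: 37.7
gripper_force: 0.0
```

Call:
{"name": "play_rows", "arguments": {
  "plan": [
    {"dx":0,"dy":0,"dz":0,"rx":0,"ry":0,"rz":0,"fingers":0.1},
    {"dx":0,"dy":0,"dz":0,"rx":0,"ry":0,"rz":0,"fingers":0.1},
    {"dx":0,"dy":0,"dz":0,"rx":0,"ry":0,"rz":0,"fingers":0.1},
    {"dx":0,"dy":0,"dz":0,"rx":0,"ry":0,"rz":0,"fingers":0.1},
    {"dx":0,"dy":0,"dz":0,"rx":0,"ry":0,"rz":0,"fingers":0.1},
    {"dx":0,"dy":0,"dz":0,"rx":0,"ry":0,"rz":0,"fingers":0.1},
    {"dx":0,"dy":0,"dz":0,"rx":0,"ry":0,"rz":0,"fingers":0.1},
    {"dx":0,"dy":0,"dz":0,"rx":0,"ry":0,"rz":0,"fingers":0.1}
  ],
  "force": 35
}}

```text
t: 16.47
tool_pos: [492.1, 74.3, 256.8]
eef_rot: [0.683, 0.731, 0.001, 0.001]
contact_force: [2.8, 1.5, 2.7]
finger_gap: 17.0
gripper_force: 35.0
```

```bash
python3 st.py
```

```text
16.47 [492.1  74.3 256.8] grasp [492.5  74.4  76.8] tip [492.5  74.4  57.8] ang 3.9 gap 17.0 F [2.8 1.5 2.7] [-0.41  0.67  0.3   2.07 -0.44  0.46  0.29]
```

```bash
python3 - <<'E'
from h import *
u0=np.array([-.0715,.9974])
def pt(nm,u,v,z):
    f,cx,cy,E=P(nm);o=-E[:3,:3].T@E[:3,3];r=E[:3,:3].T@np.array([(u-cx)/f,(v-cy)/f,1]);return o+r*(z-o[2])/r[2]
for n,a in(('notch',('top',262.1,317,46)),('ball',('top',219.1,325,35)),('notch side',('side',180+148/3,160+210/3,44)),('ball side',('side',180+102/3,160+165/3,35))):
    p=pt(*a);print(n,p.round(1),(p[:2]@u0).round(1))
E
```

```text
notch [469.2  -1.1  46. ] -34.7
ball [456.9  78.2  35. ] 45.3
notch side [470.3   2.2  44. ] -31.4
ball side [454.4  74.   35. ] 41.3
```

Expected remaining travel is about 73–80 mm. I'll slide 60 mm first.

Call:
{"name": "play_rows", "arguments": {
  "plan": [
    {"dx":-0.0002,"dy":0.003,"dz":0,"rx":0,"ry":0,"rz":0,"fingers":0.1},
    {"dx":-0.0005,"dy":0.007,"dz":0,"rx":0,"ry":0,"rz":0,"fingers":0.1},
    {"dx":-0.0009,"dy":0.012,"dz":0,"rx":0,"ry":0,"rz":0,"fingers":0.1},
    {"dx":-0.0012,"dy":0.017,"dz":0,"rx":0,"ry":0,"rz":0,"fingers":0.1},
    {"dx":-0.0016,"dy":0.022,"dz":0,"rx":0,"ry":0,"rz":0,"fingers":0.1},
    {"dx":-0.0019,"dy":0.027,"dz":0,"rx":0,"ry":0,"rz":0,"fingers":0.1},
    {"dx":-0.0022,"dy":0.03,"dz":0,"rx":0,"ry":0,"rz":0,"fingers":0.1},
    {"dx":-0.0022,"dy":0.03,"dz":0,"rx":0,"ry":0,"rz":0,"fingers":0.1}
  ]
}}

```text
t: 17.13
tool_pos: [490.0, 103.7, 256.8]
eef_rot: [0.683, 0.73, 0.001, 0.001]
contact_force: [3.5, -1.6, 3.6]
finger_gap: 17.5
gripper_force: 35.0
```

```bash
python3 st.py
```

```text
17.13 [490.  103.7 256.8] grasp [490.5 103.5  76.8] tip [490.6 103.5  57.8] ang 3.86 gap 17.5 F [ 3.5 -1.6  3.6] [-0.47  0.68  0.31  2.06 -0.44  0.46  0.24]
```

Call:
{"name": "play_rows", "arguments": {
  "plan": [
    {"dx":-0.0003,"dy":0.005,"dz":0,"rx":0,"ry":0,"rz":0,"fingers":0.1},
    {"dx":-0.0007,"dy":0.01,"dz":0,"rx":0,"ry":0,"rz":0,"fingers":0.1},
    {"dx":-0.0011,"dy":0.015,"dz":0,"rx":0,"ry":0,"rz":0,"fingers":0.1},
    {"dx":-0.0014,"dy":0.02,"dz":0,"rx":0,"ry":0,"rz":0,"fingers":0.1},
    {"dx":-0.0018,"dy":0.025,"dz":0,"rx":0,"ry":0,"rz":0,"fingers":0.1},
    {"dx":-0.0022,"dy":0.03,"dz":0,"rx":0,"ry":0,"rz":0,"fingers":0.1},
    {"dx":-0.0022,"dy":0.03,"dz":0,"rx":0,"ry":0,"rz":0,"fingers":0.1}
  ]
}}

```text
t: 17.72
tool_pos: [488.0, 134.3, 256.8]
eef_rot: [0.683, 0.731, 0.001, 0.001]
contact_force: [4.0, 0.5, 4.3]
finger_gap: 17.7
gripper_force: 35.0
```

Call:
{"name": "play_rows", "arguments": {
  "plan": [
    {"dx":-0.0001,"dy":0.001,"dz":0,"rx":0,"ry":0,"rz":0,"fingers":0.1},
    {"dx":-0.0001,"dy":0.002,"dz":0,"rx":0,"ry":0,"rz":0,"fingers":0.1},
    {"dx":-0.0002,"dy":0.003,"dz":0,"rx":0,"ry":0,"rz":0,"fingers":0.1}
  ]
}}

```text
t: 17.97
tool_pos: [487.8, 135.8, 256.8]
eef_rot: [0.683, 0.73, 0.0, 0.002]
contact_force: [5.0, -5.6, 4.6]
finger_gap: 17.5
gripper_force: 35.0
```

Call:
{"name": "play_rows", "arguments": {
  "plan": [
    {"dx":-0.0001,"dy":0.001,"dz":0,"rx":0,"ry":0,"rz":0,"fingers":0.1},
    {"dx":-0.0001,"dy":0.002,"dz":0,"rx":0,"ry":0,"rz":0,"fingers":0.1}
  ]
}}

```text
t: 18.13
tool_pos: [487.7, 137.7, 256.8]
eef_rot: [0.683, 0.73, 0.0, 0.002]
contact_force: [4.1, -5.4, 5.3]
finger_gap: 17.3
gripper_force: 35.0
```

Call:
{"name": "play_rows", "arguments": {
  "plan": [
    {"dx":-0.0001,"dy":0.001,"dz":0,"rx":0,"ry":0,"rz":0,"fingers":0.1},
    {"dx":-0.0001,"dy":0.002,"dz":0,"rx":0,"ry":0,"rz":0,"fingers":0.1}
  ]
}}

```text
t: 18.3
tool_pos: [487.6, 139.6, 256.8]
eef_rot: [0.683, 0.73, 0.0, 0.002]
contact_force: [4.7, -5.0, 4.3]
finger_gap: 17.0
gripper_force: 35.0
```

```bash
python3 st.py
```

```text
18.3 [487.6 139.6 256.8] grasp [488.1 139.3  76.8] tip [488.1 139.3  57.8] ang 3.79 gap 17.0 F [ 4.7 -5.   4.3] [-0.55  0.69  0.33  2.05 -0.45  0.48  0.18]
```

Drag is steady at about 5 N. I'll creep on, looking for the change.

Call:
{"name": "play_rows", "arguments": {
  "plan": [
    {"dx":-0.0001,"dy":0.001,"dz":0,"rx":0,"ry":0,"rz":0,"fingers":0.1},
    {"dx":-0.0001,"dy":0.002,"dz":0,"rx":0,"ry":0,"rz":0,"fingers":0.1}
  ]
}}

```text
t: 18.47
tool_pos: [487.5, 141.7, 256.8]
eef_rot: [0.683, 0.73, 0.0, 0.002]
contact_force: [4.2, -5.0, 5.7]
finger_gap: 17.4
gripper_force: 35.0
```

Call:
{"name": "play_rows", "arguments": {
  "plan": [
    {"dx":-0.0001,"dy":0.001,"dz":0,"rx":0,"ry":0,"rz":0,"fingers":0.1},
    {"dx":-0.0001,"dy":0.002,"dz":0,"rx":0,"ry":0,"rz":0,"fingers":0.1}
  ]
}}

```text
t: 18.63
tool_pos: [487.4, 143.6, 256.8]
eef_rot: [0.683, 0.73, 0.0, 0.002]
contact_force: [4.0, -5.5, 5.4]
finger_gap: 17.3
gripper_force: 35.0
```

Call:
{"name": "play_rows", "arguments": {
  "plan": [
    {"dx":-0.0001,"dy":0.001,"dz":0,"rx":0,"ry":0,"rz":0,"fingers":0.1}
  ]
}}

```text
t: 18.72
tool_pos: [487.3, 144.6, 256.8]
eef_rot: [0.683, 0.73, 0.0, 0.002]
contact_force: [4.6, -4.8, 4.5]
finger_gap: 17.3
gripper_force: 35.0
```

Call:
{"name": "play_rows", "arguments": {
  "plan": [
    {"dx":-0.0001,"dy":0.001,"dz":0,"rx":0,"ry":0,"rz":0,"fingers":0.1}
  ]
}}

```text
t: 18.8
tool_pos: [487.2, 145.7, 256.8]
eef_rot: [0.683, 0.73, 0.0, 0.002]
contact_force: [4.6, -4.9, 4.4]
finger_gap: 17.3
gripper_force: 35.0
```

Call:
{"name": "play_rows", "arguments": {
  "plan": [
    {"dx":-0.0001,"dy":0.001,"dz":0,"rx":0,"ry":0,"rz":0,"fingers":0.1}
  ]
}}

```text
t: 18.88
tool_pos: [487.1, 146.6, 256.8]
eef_rot: [0.683, 0.73, 0.0, 0.002]
contact_force: [5.3, -5.8, 4.1]
finger_gap: 16.9
gripper_force: 35.0
```

Call:
{"name": "play_rows", "arguments": {
  "plan": [
    {"dx":-0.0001,"dy":0.001,"dz":0,"rx":0,"ry":0,"rz":0,"fingers":0.1}
  ]
}}

```text
t: 18.97
tool_pos: [487.0, 147.6, 256.8]
eef_rot: [0.683, 0.73, 0.0, 0.002]
contact_force: [4.2, -5.5, 3.8]
finger_gap: 17.4
gripper_force: 35.0
```

Call:
{"name": "play_rows", "arguments": {
  "plan": [
    {"dx":-0.0001,"dy":0.001,"dz":0,"rx":0,"ry":0,"rz":0,"fingers":0.1}
  ]
}}

```text
t: 19.05
tool_pos: [487.0, 148.7, 256.8]
eef_rot: [0.683, 0.73, 0.0, 0.002]
contact_force: [5.0, -5.0, 4.1]
finger_gap: 17.3
gripper_force: 35.0
```

Call:
{"name": "play_rows", "arguments": {
  "plan": [
    {"dx":-0.0001,"dy":0.001,"dz":0,"rx":0,"ry":0,"rz":0,"fingers":0.1}
  ]
}}

```text
t: 19.13
tool_pos: [486.9, 149.7, 256.8]
eef_rot: [0.683, 0.73, 0.0, 0.002]
contact_force: [4.2, -4.2, 4.1]
finger_gap: 17.2
gripper_force: 35.0
```

Call:
{"name": "play_rows", "arguments": {
  "plan": [
    {"dx":-0.0001,"dy":0.001,"dz":0,"rx":0,"ry":0,"rz":0,"fingers":0.1}
  ]
}}

```text
t: 19.22
tool_pos: [486.8, 150.9, 256.8]
eef_rot: [0.683, 0.73, 0.001, 0.002]
contact_force: [5.1, -4.5, 3.9]
finger_gap: 17.1
gripper_force: 35.0
```

Call:
{"name": "play_rows", "arguments": {
  "plan": [
    {"dx":-0.0001,"dy":0.001,"dz":0,"rx":0,"ry":0,"rz":0,"fingers":0.1}
  ]
}}

```text
t: 19.3
tool_pos: [486.7, 152.1, 256.8]
eef_rot: [0.683, 0.73, 0.001, 0.001]
contact_force: [5.2, -2.6, 4.4]
finger_gap: 17.5
gripper_force: 35.0
```

Call:
{"name": "play_rows", "arguments": {
  "plan": [
    {"dx":-0.0001,"dy":0.001,"dz":0,"rx":0,"ry":0,"rz":0,"fingers":0.1}
  ]
}}

```text
t: 19.38
tool_pos: [486.6, 153.5, 256.8]
eef_rot: [0.683, 0.73, 0.001, 0.001]
contact_force: [4.5, -2.7, 4.0]
finger_gap: 17.0
gripper_force: 35.0
```

Call:
{"name": "play_rows", "arguments": {
  "plan": [
    {"dx":-0.0001,"dy":0.001,"dz":0,"rx":0,"ry":0,"rz":0,"fingers":0.1}
  ]
}}

```text
t: 19.47
tool_pos: [486.5, 154.8, 256.8]
eef_rot: [0.683, 0.73, 0.001, 0.001]
contact_force: [4.6, 0.3, 4.3]
finger_gap: 17.5
gripper_force: 35.0
```

The drag is being taken over from y≈151. Half-millimetre steps now.

Call:
{"name": "play_rows", "arguments": {
  "plan": [
    {"dx":0,"dy":0.0005,"dz":0,"rx":0,"ry":0,"rz":0,"fingers":0.1},
    {"dx":0,"dy":0.0005,"dz":0,"rx":0,"ry":0,"rz":0,"fingers":0.1}
  ]
}}

```text
t: 19.63
tool_pos: [486.5, 155.6, 256.8]
eef_rot: [0.683, 0.731, 0.001, 0.001]
contact_force: [4.7, -0.9, 4.0]
finger_gap: 17.1
gripper_force: 35.0
```

Call:
{"name": "play_rows", "arguments": {
  "plan": [
    {"dx":0,"dy":0.0005,"dz":0,"rx":0,"ry":0,"rz":0,"fingers":0.1},
    {"dx":0,"dy":0.0005,"dz":0,"rx":0,"ry":0,"rz":0,"fingers":0.1}
  ]
}}

```text
t: 19.8
tool_pos: [486.5, 155.7, 256.8]
eef_rot: [0.683, 0.73, 0.001, 0.001]
contact_force: [5.5, -1.5, 3.8]
finger_gap: 17.4
gripper_force: 35.0
```

```bash
python3 - <<'E'
from h import *
for n in('top','side'):
    a,d=snap(n);save(n+'9.png',a,(150,260,330,350) if n=='top' else (180,140,330,290),4 )
E
python3 st.py
```

```text
19.9 [486.5 155.7 256.8] grasp [487.  155.7  76.8] tip [487.1 155.7  57.8] ang 3.85 gap 17.4 F [ 5.4 -2.   3.2] [-0.58  0.69  0.33  2.04 -0.46  0.48  0.15]
```

Call:
{"name": "play_rows", "arguments": {
  "plan": [
    {"dx":0,"dy":0.0007,"dz":0,"rx":0,"ry":0,"rz":0,"fingers":0.1},
    {"dx":0,"dy":0.0007,"dz":0,"rx":0,"ry":0,"rz":0,"fingers":0.1}
  ]
}}

```text
t: 20.07
tool_pos: [486.5, 155.9, 256.8]
eef_rot: [0.683, 0.73, 0.001, 0.001]
contact_force: [4.8, -3.5, 4.7]
finger_gap: 17.8
gripper_force: 35.0
```

Call:
{"name": "play_rows", "arguments": {
  "plan": [
    {"dx":0,"dy":0.0007,"dz":0,"rx":0,"ry":0,"rz":0,"fingers":0.1},
    {"dx":0,"dy":0.0007,"dz":0,"rx":0,"ry":0,"rz":0,"fingers":0.1}
  ]
}}

```text
t: 20.23
tool_pos: [486.5, 156.1, 256.8]
eef_rot: [0.683, 0.73, 0.0, 0.002]
contact_force: [4.4, -5.5, 4.6]
finger_gap: 17.2
gripper_force: 35.0
```

Call:
{"name": "play_rows", "arguments": {
  "plan": [
    {"dx":0,"dy":0.0007,"dz":0,"rx":0,"ry":0,"rz":0,"fingers":0.1},
    {"dx":0,"dy":0.0007,"dz":0,"rx":0,"ry":0,"rz":0,"fingers":0.1}
  ]
}}

```text
t: 20.4
tool_pos: [486.5, 156.3, 256.8]
eef_rot: [0.683, 0.73, 0.0, 0.002]
contact_force: [5.6, -5.4, 4.8]
finger_gap: 17.6
gripper_force: 35.0
```

Call:
{"name": "play_rows", "arguments": {
  "plan": [
    {"dx":0,"dy":0.0008,"dz":0,"rx":0,"ry":0,"rz":0,"fingers":0.1},
    {"dx":0,"dy":0.0008,"dz":0,"rx":0,"ry":0,"rz":0,"fingers":0.1}
  ]
}}

```text
t: 20.57
tool_pos: [486.5, 156.5, 256.8]
eef_rot: [0.684, 0.73, -0.0, 0.002]
contact_force: [6.0, -7.4, 5.0]
finger_gap: 17.7
gripper_force: 35.0
```

Call:
{"name": "play_rows", "arguments": {
  "plan": [
    {"dx":0,"dy":0.0008,"dz":0,"rx":0,"ry":0,"rz":0,"fingers":0.1},
    {"dx":0,"dy":0.0008,"dz":0,"rx":0,"ry":0,"rz":0,"fingers":0.1}
  ]
}}

```text
t: 20.73
tool_pos: [486.5, 156.8, 256.7]
eef_rot: [0.684, 0.73, -0.001, 0.002]
contact_force: [5.0, -8.0, 5.5]
finger_gap: 17.1
gripper_force: 35.0
```

The push now exceeds the plain drag (8 N) with almost no motion, so the ball is in the notch. Relax the push and check.

Call:
{"name": "play_rows", "arguments": {
  "plan": [
    {"dx":0,"dy":-0.001,"dz":0,"rx":0,"ry":0,"rz":0,"fingers":0.1},
    {"dx":0,"dy":-0.002,"dz":0,"rx":0,"ry":0,"rz":0,"fingers":0.1},
    {"dx":0,"dy":-0.0025,"dz":0,"rx":0,"ry":0,"rz":0,"fingers":0.1},
    {"dx":0,"dy":-0.0025,"dz":0,"rx":0,"ry":0,"rz":0,"fingers":0.1},
    {"dx":0,"dy":-0.0025,"dz":0,"rx":0,"ry":0,"rz":0,"fingers":0.1},
    {"dx":0,"dy":-0.0025,"dz":0,"rx":0,"ry":0,"rz":0,"fingers":0.1},
    {"dx":0,"dy":-0.0025,"dz":0,"rx":0,"ry":0,"rz":0,"fingers":0.1},
    {"dx":0,"dy":-0.0025,"dz":0,"rx":0,"ry":0,"rz":0,"fingers":0.1}
  ]
}}

```text
t: 21.4
tool_pos: [486.5, 156.1, 256.8]
eef_rot: [0.683, 0.73, 0.0, 0.002]
contact_force: [4.8, -4.2, 4.7]
finger_gap: 17.1
gripper_force: 35.0
```

```bash
python3 st.py; python3 - <<'E'
from h import *
a,d=snap('side');save('fin.png',a,(180,140,330,290),4)
C=cloud('side',d);X,Y,Z=np.moveaxis(C,-1,0)
for w in((490,95),(494,40)):
  k=(np.hypot(X-w[0],Y-w[1])<22)&(Z>68)&(Z<80);q=C[k];print(k.sum(),((q.min(0)+q.max(0))/2).round(1))
E
```

```text
21.4 [486.5 156.1 256.8] grasp [487.  155.9  76.8] tip [487.1 155.8  57.8] ang 3.81 gap 17.1 F [ 4.8 -4.2  4.7] [-0.59  0.69  0.33  2.04 -0.46  0.48  0.15]
90 [489.1  94.7  73.9]
100 [493.5  41.9  73.4]
```

View pics/fin.png

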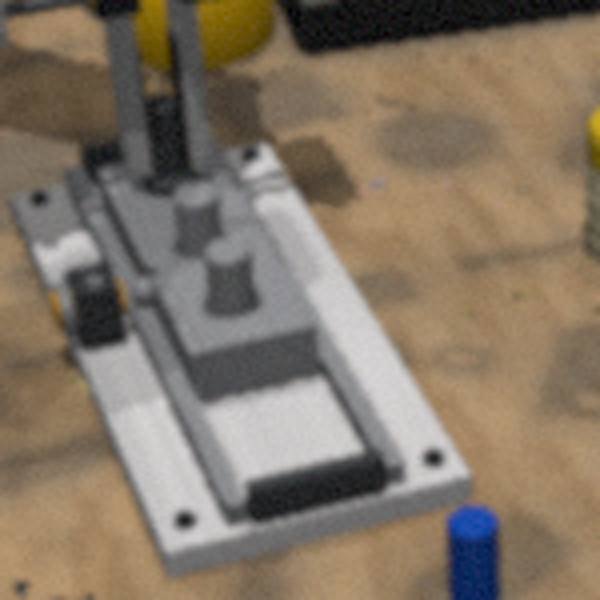

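The final view shows both rollers upright at (198,220) and (230,275), the post gripped at (165,150), and the plunger at the flank notch. Hand in.

```bash
python3 -c "
from rig import env
print(env.close_job())"
```

```text
the job is handed in; nothing more can be done
None
```

The job is handed in, with no verdict returned: both steel rollers are standing in the wells, and the shuttle is still gripped by its post with the ball in the notch (click judged from the force change), about 82 mm along from where it started.

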